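# Check two dock latches, charge the pack, flag the faulty dock

## Task

Before the spare battery pack goes on charge, try the orange release key of each charging dock, the left dock first, then the right: a sound key goes right down to its stop under a push of 10 N, the faulty one gives only a little, and must not be forced with 20 N. Put the pack in the dock with the sound latch, toe under the lip, and press its heel down until the latch clicks shut over it. Then stand the clear card stand upright on the desk close in front of the faulty dock, centred and square to it, leaving everything else on the desk as it is.

Things in the scene. Friction and masses are not known exactly. Their poses are not given: they have to be found in the camera images.
- dock_1: One of two charging docks that look alike: a grey wedge, 178 mm deep (x), 104 mm wide, fixed to the desk, its face sloping up at 22 degrees from a low front near the robot (21 mm high) to the back (90 mm). Origin: centre of its underside; x from front to back, z up; the front edge is 91 mm from the origin. One of the two, either one, has a stiff latch; looks do not show it.
- dock_2: The other dock: same make, size and axes as dock_1.
- dock_1_bay: Bay of the dock, a frame tilted with its face: x up the slope, y across, z square out of the face (22 degrees from vertical, towards the robot). Origin 1 mm below the middle of the bay's floor. Side guides 62 mm apart, 16 mm high, at x = -59..-29 and 27..51 mm; between them the sides are open for fingers, down to the floor. A seated pack has its centre at (0, 0, 18 mm), axes along these.
- dock_2_bay: The same frame on dock_2. At the bay's low end a lip 50 mm wide spans x = -67 to -57 mm, its underside 13.5 mm and its top 18.5 mm above the origin, with a toe wall under it at x = -61 mm. At the high end the orange latch's bevelled nose, 34 mm wide, overhangs the bay from x = 52 mm; its underside is 22.5 mm and its top 39 mm above the origin.
- dock_1_key (a point): Top of the raised thumb ridge (36 mm across y, 8 mm thick) near the upper end of the orange release key, a plate 44 x 40 mm parallel to the bay at the top of the dock. Key and latch nose are one rocker, hinged 42 mm down-slope of this point under the face: pushing the ridge square to the slope draws the nose back, 9 mm of travel to the stop.
- dock_2_key (a point): The same point on dock_2's key. On either dock, a sound key needs 2 N to start moving and 5 N at its stop; a stiff one gives about 2 mm at 10 N, 6 mm at 22 N and would need about 34 N for its full travel.
- dock_1_latch (a joint): Angle of dock_1's latch rocker, rad: 0 closed (nose over the bay), grows as the key is pushed or as a pack forces the nose back, 0.22 at the stop; the spring returns it to 0.
- dock_2_latch (a joint): The same for dock_2.
- pack_center (a point): Centre (half-way up) of the loose battery pack: black with a yellow band near the toe, 116 mm long (x, toe to heel), 56 mm wide (y), 34 mm thick (z), 0.2 to 0.4 kg, lying on its back, z up. Its full-height part spans x = -49 to 44 mm; grip the ribbed sides at the middle, across y. Heel: a ledge out to x = 56 mm, its top 20.5 mm above the underside; the latch nose hooks over it.
- pack_toe (a point): Tip of the pack's toe, a tongue 40 mm wide, 2 to 9 mm above the underside, ending 60 mm from the centre; same axes. To dock: hold the pack 18 degrees steeper than the bay, set the toe on the floor just up-slope of the lip, slide it under the lip to the toe wall, then push the pack's top near the heel (x = 25 mm), square to the bay, or turn it down in the grip: it passes the nose (10 to 15 N), which snaps over it.
- card_center (a point): Point half-way up (64 mm) the loose card stand, a clear acrylic sheet 116 mm wide (y) and 128 mm high on a foot 46 mm deep (x), 0.09 kg. The sheet fills x = -16 to +5 mm from this point: pinch it across x, near the top.
- screwdriver: Red-handled screwdriver, 165 mm long (y), 23 mm high, origin under its centre. Leave it where it is.
- cups: Stack of white paper cups, 54 mm across, 80 mm high, origin under its centre. Leave it where it is.
- weight: Silver calibration weight, 40 mm across, 60 mm high, origin under its centre. Leave it where it is.
- tape_measure: Yellow tape measure, 83 mm long (y), 32 mm wide, 64 mm high, origin under its centre. Leave it where it is.

How it is judged (in metres and radians):
On the way, in this order (a step that is already met when the one before it is completed fails the run):
1. the left dock's key is tried: pushed to its stop, or pushed with more than 6 N (((y of dock_1 in the frame of dock_2 above 0 m and (value of joint dock_1_latch above 0.18 rad or contact force between anything else and dock_1_latch above 6 N)) or (y of dock_2 in the frame of dock_1 above 0 m and (value of joint dock_2_latch above 0.18 rad or contact force between anything else and dock_2_latch above 6 N)))), for 0.05 s.
2. the right dock's key is tried in the same way (((not (y of dock_1 in the frame of dock_2 above 0 m) and (value of joint dock_1_latch above 0.18 rad or contact force between anything else and dock_1_latch above 6 N)) or (not (y of dock_2 in the frame of dock_1 above 0 m) and (value of joint dock_2_latch above 0.18 rad or contact force between anything else and dock_2_latch above 6 N)))), for 0.05 s.
3. the pack is seated in a dock and the latch has closed over it (((x of pack_center in the frame of dock_1_bay between -0.005 and 0.005 m and y of pack_center in the frame of dock_1_bay between -0.005 and 0.005 m and z of pack_center in the frame of dock_1_bay between 0.013 and 0.0205 m and x of pack_toe in the frame of dock_1_bay below -0.05 m and angle between the z axis of pack_center and the z axis of dock_1_bay, either way round below 0.07 rad and value of joint dock_1_latch below 0.06 rad) or (x of pack_center in the frame of dock_2_bay between -0.005 and 0.005 m and y of pack_center in the frame of dock_2_bay between -0.005 and 0.005 m and z of pack_center in the frame of dock_2_bay between 0.013 and 0.0205 m and x of pack_toe in the frame of dock_2_bay below -0.05 m and angle between the z axis of pack_center and the z axis of dock_2_bay, either way round below 0.07 rad and value of joint dock_2_latch below 0.06 rad))), for 0.2 s.
At the end, for the whole second after the job is handed in: The pack lies seated in one dock (5 mm, 4 degrees), latch closed over its heel; the card stand stands upright on the desk in front of the other, centred on it to 45 mm, square to 20 degrees, its middle 95 to 210 mm in front of the dock's middle. The stiff latch takes no pack without being forced ((((x of pack_center in the frame of dock_1_bay between -0.005 and 0.005 m and y of pack_center in the frame of dock_1_bay between -0.005 and 0.005 m and z of pack_center in the frame of dock_1_bay between 0.013 and 0.0205 m and x of pack_toe in the frame of dock_1_bay below -0.05 m and angle between the z axis of pack_center and the z axis of dock_1_bay, either way round below 0.07 rad and value of joint dock_1_latch below 0.06 rad) and (x of card_center in the frame of dock_2 between -0.21 and -0.095 m and y of card_center in the frame of dock_2 between -0.045 and 0.045 m and angle between card_center's own z axis and vertical below 0.06 rad and height (world z) of card_center below 0.07 m and angle between the y axis of card_center and the y axis of dock_2, either way round below 0.35 rad)) or ((x of pack_center in the frame of dock_2_bay between -0.005 and 0.005 m and y of pack_center in the frame of dock_2_bay between -0.005 and 0.005 m and z of pack_center in the frame of dock_2_bay between 0.013 and 0.0205 m and x of pack_toe in the frame of dock_2_bay below -0.05 m and angle between the z axis of pack_center and the z axis of dock_2_bay, either way round below 0.07 rad and value of joint dock_2_latch below 0.06 rad) and (x of card_center in the frame of dock_1 between -0.21 and -0.095 m and y of card_center in the frame of dock_1 between -0.045 and 0.045 m and angle between card_center's own z axis and vertical below 0.06 rad and height (world z) of card_center below 0.07 m and angle between the y axis of card_center and the y axis of dock_1, either way round below 0.35 rad)))); the robot touches nothing.
It fails at once if a latch is forced: over 22 N on key or nose short of the key's stop (a stiff latch would need more than that to take a pack) ((contact force between anything else and dock_1_latch above 22 N and value of joint dock_1_latch below 0.2 rad) or (contact force between anything else and dock_2_latch above 22 N and value of joint dock_2_latch below 0.2 rad)).
It fails at once if another listed thing on the desk is moved by more than 25 mm (distance of any of screwdriver, cups, weight, tape_measure from where it was at the start of the episode above 0.025 m).
It also fails if it takes over 72 s, if anything falls off the work surface, if the arm or the gripper's body presses on something with over 40 N, if the wrist force passes 120 N, or if a joint passes its speed limit or range.

## Robot

A 7-joint arm with a two-finger parallel gripper is mounted at the origin on a cart in front of the work surface, level with it; the furniture and walls round the work are solid. World frame = base frame: x ahead of the robot, y to its left, z up, the work surface at z = 0. Lengths are in m, angles in degrees, forces in N, time in s.
With the tool pointing down it reaches from about 0.4 to 0.85 m from the base axis. Payload 4.5 kg.
Tool frame: the origin (TCP) lies on the centre line of the jaws, within the pads' length; the fingertips stand 22 mm ahead of it and the grasp point (between the pads) lies 3 mm ahead of it (arm.finger_overhang is the distance from the TCP to the fingertips, in m); z points along the fingers, y is the line along which they close (so a half turn about z gives the same grasp; the last joint's range is limited). The gripper opens to 88 mm and grips with 3 to 60 N. Pads are 18 mm wide; open, the fingers measure 123 mm over their backs; the gripper's body (75 mm by 187 mm) begins 45 mm behind the grasp point.
Start: joints at [66.624, 39.483, -11.15, 89.685, 9.013, 51.709, -12.324], TCP at [0.267, -0.565, 0.261] pointing down, gripper open.
Joint ranges: [-172.22, 172.22], [-26.19, 119.32], [-84.43, 86.54], [7.71, 146.69], [-57.33, 237.33], [2.42, 119.75], [-152.13, 152.13]. Speed limits (degrees/s): [147.25, 147.25, 180, 180, 180, 180, 180].

## Interface

Orientations are given as a 3x3 rotation matrix whose columns are the frame's x, y, z axes.
In Python, from plant import arm gives the robot as it stands. The module is installed in compiled form; this text tells all that it offers. Calls block until the motion is done:
- arm.move_to(position, orientation): joint-space move of the TCP to a pose.
- arm.movel(position, rate=0.15, attitude=None): straight line of the TCP; attitude=None keeps the orientation; rate is the mean speed in m/s.
- arm.move_joints(angles): joint-space move.
- arm.command_gripper(opening, grasp_force=None): finger opening in m; grasp_force is the grip in N (None keeps the last); returns when the fingers have stopped.
- arm.pause(seconds).
- arm.solve_ik(position, orientation): joint angles nearest the present ones, or None.
- arm.state(): the state.
- arm.read_camera(name): name is "scene" or "top" or "wrist"; returns (picture, depth): 384x512x3 uint8, blue, green, red; 384x512 float32, m along the optical axis (not along the pixel's ray), 0 where there is no reading.
- arm.camera_model(name): a dict with "fx", "fy", "cx", "cy" (pixels), "R" (3x3) and "t" (3): a world point X has camera coordinates R X + t; the wrist camera has in their place "tool_from_camera" (4x4, takes a point from camera to tool coordinates, whose origin is the TCP and whose axes are the flange's). Camera axes: x right, y down, z forward; pixel columns grow to the right and rows downward; lengths in m; the calibration is good to about 2 mm. A picture is of the moment at which its call begins: read the wrist's pose just before it. camera_model takes no time and is no camera call.
A pose or a line that the arm cannot do raises arm.MotionError and nothing moves.
- arm.finish_job(): hands the job in; it is judged then, once.
The state is a dict: "t": time; "joint_positions": joint angles; "dq": joint speeds; "joint_torque": joint torques, N m; "eef_pos": TCP position; "tool_rot": TCP orientation; "wrist_force": force on the tool from outside, world axes, zero at the start; "ft_torque": the same for the moment, N m; "width": finger opening in m; "gripper_force": force on a finger pad.
Only numpy, scipy, OpenCV 4.12 (cv2) and the standard library are available. Lean on these libraries where they do the work, as an engineer would, in place of code of your own. Each camera call takes 0.05 s, during which the arm holds its last target. There are 200 camera calls.

## Working session

There is one attempt and no reset: what is moved stays moved. The work goes in short steps, each a Python script; the robot and the scene stay as the last script left them, time stands still between calls to the robot, and variables do not carry over. Pictures are saved under pics/ and viewed, at most 10 in all, crops included, and the job is handed in when it is done.

```bash
ls; mkdir -p pics; python3 - <<'E'
from plant import arm
import cv2,numpy as np
for n in("scene","top"):
    p,d=arm.read_camera(n); cv2.imwrite(f"pics/{n}0.png",p); np.save(f"pics/{n}0.npy",d)
    m=arm.camera_model(n); print(n,{k:np.round(v,4).tolist() for k,v in m.items()})
print(arm.state()["t"])
a=cv2.imread("pics/top0.png"); cv2.imwrite("pics/top0b.png",cv2.resize(a,(800,600),interpolation=cv2.INTER_CUBIC))
E
```

```text
pics
scene {'fx': 356.1573, 'fy': 356.1573, 'cx': 260.4588, 'cy': 198.9683, 'R': [[-0.7742, -0.6326, 0.0209], [-0.5025, 0.5942, -0.628], [0.3849, -0.4967, -0.7779]], 't': [0.3476, 0.401, 0.742]}
top {'fx': 468.9142, 'fy': 468.9142, 'cx': 263.2891, 'cy': 192.7468, 'R': [[-0.0298, -0.9995, -0.0036], [-0.9924, 0.03, -0.1193], [0.1193, 0.0, -0.9929]], 't': [-0.123, 0.5586, 1.6101]}
0.1
```

View pics/top0b.png

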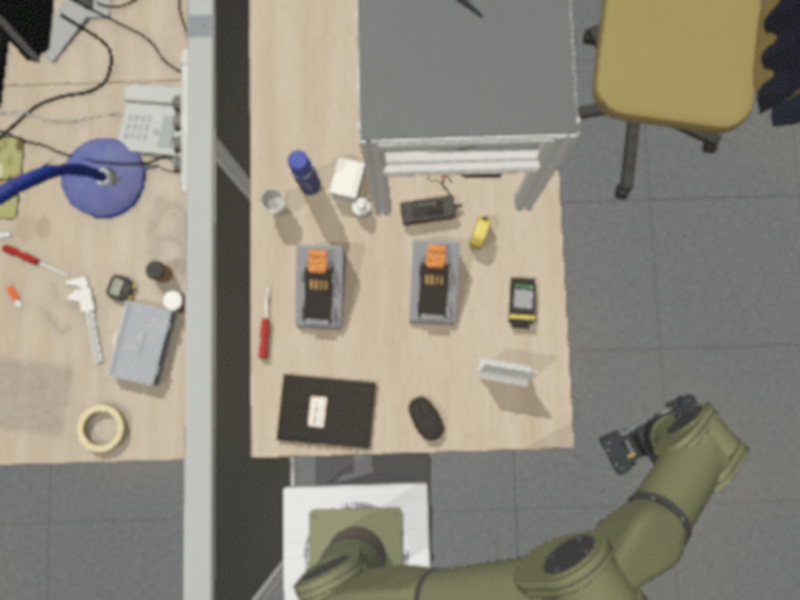

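View pics/scene0.png

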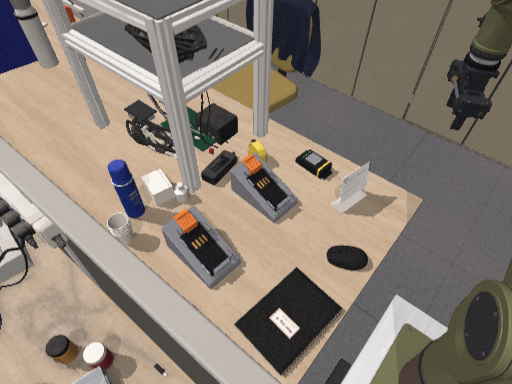

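The top view (800 px wide) shows the left dock near (320,287), the right dock near (435,282), the pack at (522,302) with its yellow toe towards the robot, and the card at (505,372). The tape measure is at (480,232) and the screwdriver at (265,325). I'll enlarge this area and compute depth points.

```bash
cat > h.py <<'E'
import numpy as np,cv2
from plant import arm
def cloud(n,d):
    m=arm.camera_model(n); v,u=np.mgrid[:384,:512]
    c=np.stack([(u-m["cx"])/m["fx"]*d,(v-m["cy"])/m["fy"]*d,d],-1)
    P=(c-m["t"])@m["R"]; P[d<=0]=np.nan; return P   # R^T(c-t)
E
python3 - <<'E'
from h import *
a=cv2.imread("pics/top0.png")[145:265,180:360]; cv2.imwrite("pics/crop1.png",cv2.resize(a,None,fx=4.4,fy=4.4,interpolation=cv2.INTER_CUBIC))
for n in("top","scene"):
    a=cv2.imread(f"pics/{n}0.png"); d=np.load(f"pics/{n}0.npy"); P=cloud(n,d)
    hsv=cv2.cvtColor(a,cv2.COLOR_BGR2HSV)
    for name,lo,hi in(("orange",(5,170,120),(17,255,255)),("yellow",(20,150,120),(34,255,255))):
        m=cv2.inRange(hsv,lo,hi); k,l,s,c=cv2.connectedComponentsWithStats(m)
        for i in range(1,k):
            if s[i,4]>25:
                q=P[l==i]; q=q[~np.isnan(q[:,0])]
                if len(q)==0: continue
                md=np.median(q,0)
                if 0.3<md[0]<1 and abs(md[1])<.6: print(n,name,s[i].tolist(),md.round(3),q.min(0).round(3),q.max(0).round(3))
    # table check
    z=P[...,2]; ok=(P[...,0]>.3)&(P[...,0]<.9)&(P[...,1]>-.5)&(P[...,1]<.2)&(abs(z)<.01)
    print(n,"table z",np.nanmedian(z[ok]))
    # segment blobs above table
    m=((P[...,0]>.28)&(P[...,0]<.78)&(P[...,1]>-.55)&(P[...,1]<.25)&(z>.008)&(z<.16)).astype(np.uint8)
    k,l,s,c=cv2.connectedComponentsWithStats(m)
    for i in range(1,k):
        if s[i,4]>30:
            q=P[l==i]; r=cv2.minAreaRect(q[:,:2].astype(np.float32)*1000)
            print(n,"blob",s[i].tolist(),np.round(r[0]),np.round(r[1]),round(r[2],1),"z",q[:,2].max().round(3))
E
```

```text
top table z 0.0009930178768408912
top blob [329, 120, 19, 15, 148] [ 766. -400.] [42. 14.] 70.0 z 0.159
top blob [238, 122, 13, 15, 133] [766. -82.] [15. 40.] 11.2 z 0.159
top blob [144, 125, 12, 153, 1613] [530. 246.] [500.   6.] 0.1 z 0.16
top blob [167, 129, 16, 9, 67] [770. 162.] [49. 18.] 87.8 z 0.091
top blob [226, 129, 12, 11, 90] [767. -33.] [25. 39.] 3.0 z 0.07
top blob [256, 129, 41, 15, 429] [ 761. -192.] [ 43. 147.] 3.9 z 0.043
top blob [299, 137, 16, 22, 199] [ 715. -299.] [36. 82.] 69.8 z 0.076
top blob [261, 153, 34, 55, 1608] [ 595. -188.] [108. 179.] 85.3 z 0.125
top blob [187, 155, 35, 56, 1684] [600.  70.] [117. 195.] 84.5 z 0.127
top blob [325, 177, 19, 33, 523] [ 549. -391.] [ 63. 117.] 84.7 z 0.046
top blob [165, 195, 9, 35, 163] [499. 194.] [ 22. 120.] 85.2 z 0.033
top blob [306, 230, 39, 15, 338] [ 394. -347.] [126.  38.] 81.2 z 0.138
top blob [178, 238, 63, 37, 1816] [334.  57.] [211. 127.] 83.9 z 0.027
top blob [261, 253, 23, 20, 319] [ 313. -162.] [65. 74.] 2.4 z 0.046
scene orange [242, 153, 20, 22, 217] [ 0.637 -0.189  0.108] [ 0.617 -0.212  0.075] [ 0.66
[... 379 characters left out ...]
, 13, 42, 425] [ 765. -400.] [47. 20.] 69.3 z 0.16
scene blob [230, 139, 67, 83, 2774] [ 635. -206.] [148. 290.] 68.4 z 0.12
scene blob [175, 148, 26, 53, 695] [766. -53.] [27. 84.] 2.1 z 0.16
scene blob [295, 149, 38, 29, 604] [ 545. -386.] [ 59. 117.] 83.5 z 0.039
scene blob [201, 151, 37, 33, 579] [ 758. -191.] [ 47. 147.] 2.6 z 0.037
scene blob [332, 159, 39, 52, 903] [ 388. -341.] [120.  31.] 74.8 z 0.132
scene blob [162, 205, 78, 83, 3400] [589.  67.] [105. 180.] 85.0 z 0.122
scene blob [111, 215, 23, 28, 291] [769. 163.] [22. 51.] 0.6 z 0.082
scene blob [327, 245, 32, 23, 491] [ 305. -154.] [74. 58.] 23.4 z 0.041
scene blob [234, 267, 92, 99, 4190] [329.  57.] [211. 123.] 83.2 z 0.019
```

View pics/crop1.png

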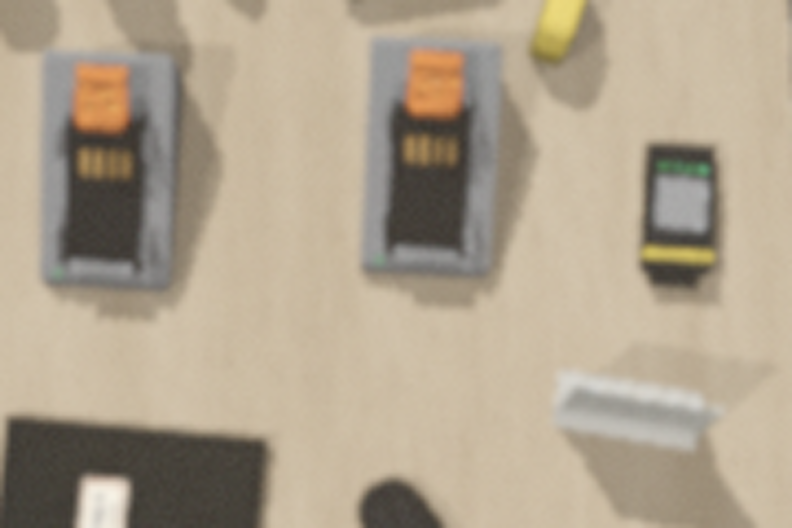

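```bash
cat >> h.py <<'E'
def rot(yaw,tilt,flip=1):
    """tool pointing down, leaned by tilt deg (wrist toward robot), closing axis across yaw'd frame y"""
    a,t=np.radians([yaw,tilt]); Rz=np.array([[np.cos(a),-np.sin(a),0],[np.sin(a),np.cos(a),0],[0,0,1]])
    z=np.array([np.sin(t),0,-np.cos(t)]); y=np.array([0,flip,0.]); x=np.cross(y,z)
    return Rz@np.stack([x,y,z],1)
E
python3 - <<'E'
from h import *
T=arm.camera_model("wrist"); print({k:np.round(v,4).tolist() for k,v in T.items()})
T=np.array(T["tool_from_camera"])
print(arm.finger_overhang)
for nm,c in(("L",(.6,.068,.06)),("R",(.595,-.188,.06)),("pack",(.549,-.389,.02)),("card",(.39,-.344,.1))):
  for f in(1,-1):
    for tilt in (22,40) if nm in"LR" else (0,):
      R=rot(-4,tilt,f); cam=np.array(c)-R@T[:3,2]*0.27; p=cam-R@T[:3,3]
      q=arm.solve_ik(p,R); q2=arm.solve_ik(np.array(c)-R[:,2]*.05,R)
      print(nm,f,tilt,p.round(3),None if q is None else np.round(q), None if q2 is None else np.round(q2))
E
```

```text
{'fx': 331.6525, 'fy': 331.6525, 'cx': 261.0953, 'cy': 189.5278, 'tool_from_camera': [[-0.0018, -0.9626, -0.2708, 0.0689], [1.0, -0.0015, -0.0013, 0.0008], [0.0008, -0.2708, 0.9626, -0.1244], [0.0, 0.0, 0.0, 1.0]]}
0.022
L 1 22 [0.545 0.071 0.184] [ 23.  55. -72. 125.  92.  61. -16.] [ 23.  67. -72. 121. 102.  68. -16.]
L 1 40 [0.51  0.074 0.161] None [ 19.  75. -72. 137. 126.  90. -37.]
L -1 22 [0.553 0.072 0.187] [-16.  37.   0. 125. 112.   8. 139.] [ -8.  47. -11. 123. 126.  18. 127.]
L -1 40 [0.516 0.074 0.167] [ -3.  49. -35. 146. 134.  63. 109.] [  2.  59. -35. 138. 139.  65. 114.]
R 1 22 [ 0.54  -0.185  0.184] [ 51.  50. -60. 121.  90.  38.  17.] [ 53.  68. -72. 117. 100.  56.  17.]
R 1 40 [ 0.505 -0.182  0.161] [ 59.  64. -72. 141. 133.  61. -16.] [ 57.  75. -72. 133. 135.  65.  -7.]
R -1 22 [ 0.548 -0.184  0.187] None [ 23.  48. -11. 119. 156.   9. 127.]
R -1 40 [ 0.511 -0.182  0.167] [ 48.  52. -48. 141. 152.  48. 141.] [ 40.  58. -35. 134. 162.  47. 133.]
pack 1 0 [ 0.545 -0.389  0.156] [ 54.  57. -47.  85.  46.  59.  81.] [ 52.  63. -43.  86.  51.  52.  78.]
pack -1 0 [ 0.553 -0.389  0.156] [ 32.  50.  -1.  85.   1.  44. -64.] [ 32.  57.  -1.  88.   1.  35. -64.]
card 1 0 [ 0.386 -0.344  0.236] [ 67.  41. -51. 109.  41.  51.  81.] [ 62.  48. -44. 112.  50.  41.  73.]
card -1 0 [ 0.394 -0.344  0.236] [ 37.  34.  -2. 109.   2.  37. -60.] [ 37.  42.  -2. 114.   3.  25. -61.]
```

```bash
cat >> h.py <<'E'
def look(c,yaw,tilt,dist,tag,f=1):
    T=np.array(arm.camera_model("wrist")["tool_from_camera"]); R=rot(yaw,tilt,f)
    p=np.array(c)-R@T[:3,2]*dist-R@T[:3,3]
    arm.move_to(p,R); arm.pause(.3); snap(tag)
def snap(tag):
    T=np.array(arm.camera_model("wrist")["tool_from_camera"]); s=arm.state(); W=np.eye(4); W[:3,:3]=s["tool_rot"]; W[:3,3]=s["eef_pos"]
    a,d=arm.read_camera("wrist"); cv2.imwrite(f"pics/{tag}.png",a); np.savez(f"pics/{tag}.npz",d=d,W=W@T)
    print(tag,"t",round(s["t"],2),np.round(s["joint_positions"]),np.round(s["wrist_force"],1))
def wcloud(tag):
    z=np.load(f"pics/{tag}.npz"); d=z["d"]; W=z["W"]; m=arm.camera_model("wrist"); v,u=np.mgrid[:384,:512]
    c=np.stack([(u-m["cx"])/m["fx"]*d,(v-m["cy"])/m["fy"]*d,d],-1); P=c@W[:3,:3].T+W[:3,3]; P[d<=0]=np.nan
    return P,cv2.imread(f"pics/{tag}.png")
E
python3 - <<'E'
from h import *
arm.command_gripper(0.0)
look((.48,-.37,.03),-4,0,.36,"w_pc")
look((.6,-.185,.06),-4,22,.27,"w_R")
look((.6,.068,.06),-4,22,.27,"w_L")
a=np.vstack([np.hstack([cv2.imread(f"pics/{t}.png") for t in("w_L","w_R")]),np.hstack([cv2.imread("pics/w_pc.png"),np.zeros((384,512,3),np.uint8)])])
cv2.imwrite("pics/wall.png",cv2.resize(a,(800,600),interpolation=cv2.INTER_AREA))
E
```

```text
w_pc t 3.18 [ 63.  44. -51.  97.  40.  59.  84.] [-0.4 -0.7 -0. ]
w_R t 4.58 [ 55.  56. -72. 120.  90.  50.  19.] [ 0.4  0.3 -0.3]
w_L t 5.92 [ 23.  54. -70. 124.  92.  60. -16.] [ 0.4  0.3 -0. ]
```

View pics/wall.png

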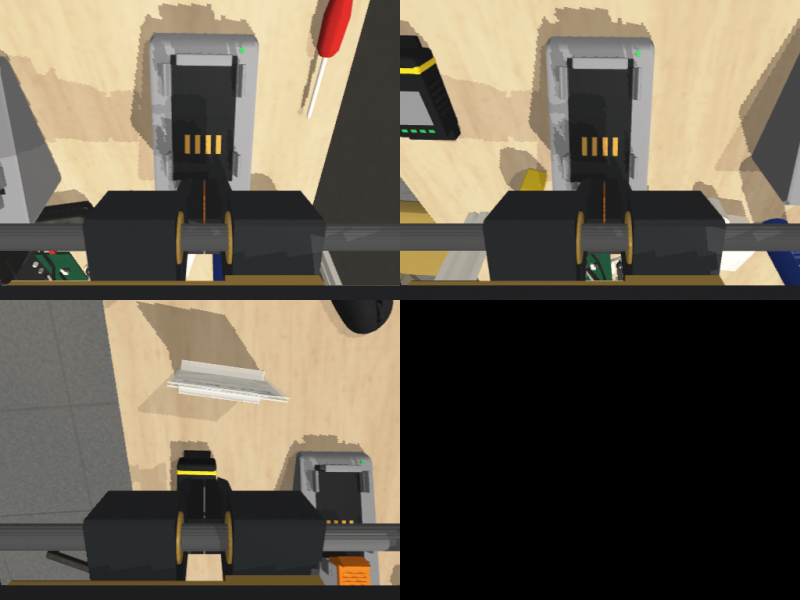

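The wrist views (2×2 mosaic) show the L dock with its lip at (204,58) and bay sides at x≈172 and 237. The R dock shows the same, with its lip at (603,62). Card and pack toe are at (230,382) and (197,455). The gripper hides the keys, so I'll take those from the scene camera. Next, geometry from depth.

```bash
python3 - <<'E'
from h import *
s0=cloud("scene",np.load("pics/scene0.npy")); sa=cv2.imread("pics/scene0.png"); hs=cv2.cvtColor(sa,cv2.COLOR_BGR2HSV)
om=cv2.inRange(hs,(5,150,90),(18,255,255))>0
t22=np.radians(22)
for tag,c in(("w_L",(.6,.068)),("w_R",(.595,-.188))):
    P,a=wcloud(tag); P=P[:236].reshape(-1,3); P=P[~np.isnan(P[:,0])]
    P=P[(abs(P[:,0]-c[0])<.13)&(abs(P[:,1]-c[1])<.085)&(P[:,2]<.12)]
    print(tag,"desk z",np.median(P[abs(P[:,2])<.008,2]).round(4))
    q=P[P[:,2]>.012]
    # yaw from outline edges
    yaw=-4.
    for it in range(3):
        cy,sy=np.cos(np.radians(yaw)),np.sin(np.radians(yaw)); Rz=np.array([[cy,-sy,0],[sy,cy,0],[0,0,1]])
        L=(q-[c[0],c[1],0])@Rz; E=[]
        for x in np.arange(-.08,.0,.005):
            b=L[abs(L[:,0]-x)<.003]
            if len(b)>30: E.append((x,np.percentile(b[:,1],1),np.percentile(b[:,1],99)))
        E=np.array(E); k1=np.polyfit(E[:,0],E[:,1],1); k2=np.polyfit(E[:,0],E[:,2],1)
        yaw+=np.degrees((k1[0]+k2[0])/2)
    fr=[np.percentile(L[abs(L[:,1]-y)<.004][:,0],1) for y in(-.04,-.02,0,.02,.04)]
    print("yaw",yaw.round(2),"edges",k1.round(4),k2.round(4),"front x",np.round(fr,4))
    yc=(k1[1]+k2[1])/2; xo=np.median(fr)+.091
    o=np.array([*c,0])+Rz@[xo,yc,0]; print("dock origin",o.round(4))
    D=(P-o)@Rz  # dock frame
    Rt=np.array([[np.cos(t22),0,-np.sin(t22)],[0,1,0],[np.sin(t22),0,np.cos(t22)]]) # cols = bay axes
    B=D@Rt
    m=abs(B[:,1])<.012
    print("profile centre", [(int(x*1000),round(float(np.median(B[m&(abs(B[:,0]-x)<.0015)][:,2])*1000),1),) for x in np.arange(-.08,.05,.003) if (m&(abs(B[:,0]-x)<.0015)).sum()>4])
    m=abs(abs(B[:,1])-.045)<.004
    print("profile rim", [(int(x*1000),round(float(np.median(B[m&(abs(B[:,0]-x)<.002)][:,2])*1000),1)) for x in np.arange(-.08,.06,.02) if (m&(abs(B[:,0]-x)<.002)).sum()>4])
    m=abs(B[:,0]+.0)<.02
    print("profile y", [(int(y*1000),round(float(np.median(B[m&(abs(B[:,1]-y)<.0015)][:,2])*1000),1)) for y in np.arange(-.052,.053,.003) if (m&(abs(B[:,1]-y)<.0015)).sum()>4])
    k=s0[om]; k=k[(abs(k[:,0]-.64)<.06)&(abs(k[:,1]-c[1])<.05)]; K=(k-o)@Rz@Rt
    print("key y range",np.percentile(K[:,1],[2,98]).round(4)); 
    print([(int(x*1000),round(float(np.median(K[abs(K[:,0]-x)<.0025][:,2])*1000),1),int((abs(K[:,0]-x)<.0025).sum())) for x in np.arange(.02,.12,.005) if (abs(K[:,0]-x)<.0025).sum()>2])
E
```

```text
w_L desk z 0.0004
yaw -5.06 edges [ 0.0037 -0.0532] [-0.0026  0.0482] front x [-0.0973 -0.0971 -0.0973 -0.0972 -0.0973]
dock origin [0.5935 0.066  0.    ]
profile centre [(-80, 45.7), (-77, 50.4), (-74, 51.6), (-71, 52.4), (-67, 52.8), (-64, 52.7), (-61, 71.1), (-58, 71.2), (-55, 71.3), (-52, 54.7), (-49, 53.9), (-46, 53.8), (-43, 53.8), (-40, 53.8), (-37, 53.8), (-34, 53.8), (-31, 53.8), (-28, 53.8), (-25, 53.8), (-22, 53.9), (-19, 53.8), (-16, 53.9), (-13, 53.8), (-10, 53.6), (-7, 53.8), (-4, 53.8), (-1, 53.8), (1, 53.9), (4, 53.8), (7, 53.8), (10, 53.8), (13, 53.9), (16, 53.8), (19, 54.1), (22, 54.1), (25, 54.0), (28, 54.1), (31, 53.9), (34, 54.1), (37, 53.8), (40, 54.0), (43, 53.7), (46, 53.8), (49, 53.7)]
profile rim [(-80, 45.5), (-60, 52.7), (-39, 52.8), (-19, 52.7), (0, 52.7), (20, 52.9), (40, 52.7), (60, 52.6)]
profile y [(-52, 51.7), (-48, 52.5), (-45, 52.7), (-42, 52.6), (-39, 52.6), (-36, 52.7), (-33, 52.7), (-30, 53.6), (-27, 53.8), (-24, 53.9), (-21, 53.7), (-18, 53.9), (-15, 53.9), (-12, 53.9), (-9, 53.8), (-6, 53.8), (-3, 53.9), (0, 53.8), (2, 53.9), (5, 53.8), (8, 53
[... 1165 characters left out ...]
9), (0, 52.8), (20, 52.7), (40, 52.6), (60, 52.7)]
profile y [(-52, 51.7), (-48, 52.5), (-45, 52.8), (-42, 52.7), (-39, 52.6), (-36, 52.7), (-33, 52.7), (-30, 53.5), (-27, 53.8), (-24, 53.8), (-21, 53.8), (-18, 53.7), (-15, 53.8), (-12, 53.9), (-9, 53.8), (-6, 53.9), (-3, 53.9), (0, 53.9), (2, 53.9), (5, 53.8), (8, 53.7), (11, 53.7), (14, 53.9), (17, 53.8), (20, 53.8), (23, 53.8), (26, 53.7), (29, 53.8), (32, 53.1), (35, 52.7), (38, 52.7), (41, 52.7), (44, 52.7), (47, 52.8), (50, 52.2)]
key y range [-0.0163  0.0203]
[(55, 78.9, 12), (60, 85.6, 37), (65, 84.3, 23), (70, 83.7, 21), (75, 83.7, 21), (80, 84.9, 22), (85, 84.3, 23), (90, 84.6, 19), (95, 85.1, 25), (100, 86.2, 19), (105, 84.3, 12)]
```

```bash
cat >> h.py <<'E'
def frame(o,yaw):
    a=np.radians(yaw); Rz=np.array([[np.cos(a),-np.sin(a),0],[np.sin(a),np.cos(a),0],[0,0,1]]); t=np.radians(22)
    return np.array(o),Rz@np.array([[np.cos(t),0,-np.sin(t)],[0,1,0],[np.sin(t),0,np.cos(t)]])
DL=frame((.5935,.066,0),-5.0); DR=frame((.5965,-.1901,0),-4.8)   # dock origin, bay axes; bay origin z=52.8mm in this
def tip2tcp(p,R): return np.asarray(p)-R[:,2]*arm.finger_overhang
def trykey(D,yaw):
    o,B=D; R=rot(yaw,22); n=B[:,2]
    P=lambda h: tip2tcp(o+B@[.0995,.001,h],R)
    arm.move_to(P(.125),R); arm.movel(P(.100),.1); arm.pause(.25)
    f0=arm.state()["wrist_force"]; h=.093; hc=None; log=[]
    while h>.068:
        h-=.0007; arm.movel(P(h),.02); f=float((arm.state()["wrist_force"]-f0)@n); hr=float((arm.state()["eef_pos"]-o)@n)-arm.finger_overhang*np.cos(0)
        log.append((round(hr*1000,1),round(f,1)))
        if hc is None and f>1.2: hc=h
        if f>8.5: break
    arm.pause(.15); f=float((arm.state()["wrist_force"]-f0)@n); print("end F",f,"travel",None if hc is None else hc-h,"t",arm.state()["t"]); print(log)
    arm.movel(P(.125),.15)
E
python3 - <<'E'
from h import *
for tag,(o,B) in(("w_L",DL),("w_R",DR)):
    P,a=wcloud(tag); P=P[:236].reshape(-1,3); P=P[~np.isnan(P[:,0])]; b=(P-o)@B
    m=(abs(b[:,1])<.02)&(b[:,2]>.066)&(b[:,2]<.076)&(b[:,0]<-.03)
    print(tag,"lip x",np.percentile(b[m,0],[1,50,99]).round(4)); m=(b[:,2]>.066)&(b[:,2]<.076)&(b[:,0]<-.045)&(abs(b[:,1])<.03); print("lip y",np.percentile(b[m,1],[1,99]).round(4))
    m=(b[:,2]>.0645)&(b[:,2]<.072)&(abs(b[:,1])<.045)&(abs(b[:,1])>.028)&(b[:,0]<.0)&(b[:,0]>-.065)
    for sgn in(-1,1):
        y=b[m&(b[:,1]*sgn>0)]; print("guide",sgn,np.percentile(y[:,1],[2,50,98]).round(4),np.percentile(y[:,0],[2,98]).round(4),len(y))
trykey(DL,-5)
E
```

```text
w_L lip x [-0.0629 -0.058  -0.0531]
lip y [-0.0241  0.0243]
guide -1 [-0.0378 -0.0351 -0.0325] [-0.0543 -0.0261] 320
guide 1 [0.0329 0.0352 0.0379] [-0.0541 -0.0258] 319
w_R lip x [-0.063  -0.0582 -0.0531]
lip y [-0.0244  0.0242]
guide -1 [-0.038  -0.0352 -0.0328] [-0.0541 -0.026 ] 320
guide 1 [0.0325 0.035  0.0376] [-0.0541 -0.026 ] 315
end F 12.552047418715905 travel 0.011900000000000105 t 13.7417
[(np.float64(92.2), -0.3), (np.float64(91.6), 0.6), (np.float64(90.9), -0.3), (np.float64(90.2), -0.1), (np.float64(89.4), 0.9), (np.float64(88.8), 0.3), (np.float64(88.1), 0.5), (np.float64(87.6), 2.6), (np.float64(86.9), 3.5), (np.float64(86.4), 5.4), (np.float64(85.8), 5.1), (np.float64(85.2), 5.5), (np.float64(84.6), 6.4), (np.float64(83.9), 6.4), (np.float64(83.3), 5.5), (np.float64(82.7), 6.0), (np.float64(82.0), 6.8), (np.float64(81.3), 7.2), (np.float64(80.7), 7.2), (np.float64(80.0), 6.3), (np.float64(79.3), 7.3), (np.float64(78.7), 7.5), (np.float64(78.0), 8.4), (np.float64(77.5), 8.0), (np.float64(77.3), 12.2)]
```

The left key went about 10 mm to a hard stop at low force, so it is sound. I'll try the right key and measure the pack and card.

```bash
python3 - <<'E'
from h import *
trykey(DR,-4.8)
look((.50,-.40,.03),-4,0,.30,"w_p2")   # moved to see pack better
P,a=wcloud("w_pc"); P2,a2=wcloud("w_p2")
S=cloud("scene",np.load("pics/scene0.npy")); T=cloud("top",np.load("pics/top0.npy"))
for n,Q in(("wpc",P[:236]),("wp2",P2[:236]),("scene",S),("top",T)):
    q=Q.reshape(-1,3); m=(q[:,0]>.46)&(q[:,0]<.63)&(q[:,1]>-.46)&(q[:,1]<-.32)&(q[:,2]>.006)&(q[:,2]<.05); q=q[m]
    if len(q)<30: continue
    top=q[abs(q[:,2]-.034)<.005]; r=cv2.minAreaRect(top[:,:2].astype(np.float32)*1000); r2=cv2.minAreaRect(q[:,:2].astype(np.float32)*1000)
    print(n,len(q),"all",np.round(r2[0],1),np.round(r2[1],1),round(r2[2],1),"top",np.round(r[0],1),np.round(r[1],1),round(r[2],1),"z",np.median(top[:,2]).round(4),"xmin",q[:,0].min().round(4))
    q=Q.reshape(-1,3); m=(q[:,0]>.34)&(q[:,0]<.45)&(q[:,1]>-.43)&(q[:,1]<-.26)&(q[:,2]>.004)&(q[:,2]<.16); q=q[m]
    for lo,hi in((.004,.03),(.1,.14)):
        c=q[(q[:,2]>lo)&(q[:,2]<hi)]
        if len(c)>15: r=cv2.minAreaRect(c[:,:2].astype(np.float32)*1000); print("  card",lo,len(c),np.round(r[0],1),np.round(r[1],1),round(r[2],1),c[:,2].max().round(3))
cv2.imwrite("pics/pc2.png",np.hstack([a2[:,100:500],a[:250,100:500] if 0 else cv2.resize(a[:250,100:500],(400,384))]))
E
```

```text
end F 9.683636173374087 travel 0.0028000000000000247 t 19.3083
[(np.float64(92.1), 0.3), (np.float64(91.6), 0.3), (np.float64(90.9), -0.2), (np.float64(90.1), 0.3), (np.float64(89.5), -0.6), (np.float64(88.7), 0.1), (np.float64(88.0), -0.5), (np.float64(87.6), 2.7), (np.float64(87.1), 5.2), (np.float64(86.6), 6.3), (np.float64(86.1), 8.3), (np.float64(85.6), 8.9)]
w_p2 t 21.02 [ 64.  56. -60.  91.  53.  65.  77.] [-0.1  0.  -0.1]
wpc 1659 all [ 508.1 -384.7] [56.9 41.8] 88.7 top [ 513.5 -384.7] [56.8 31.5] 88.2 z 0.0342 xmin 0.4869
  card 0.004 806 [ 392.5 -341.7] [115.2  45.2] 78.3 0.03
  card 0.1 2164 [ 395.8 -342.5] [115.4  10. ] 78.3 0.13
wp2 3403 all [ 515.7 -385. ] [56.4 55.3] 83.4 top [ 521.5 -385.6] [55.9 44.6] 84.3 z 0.0343 xmin 0.4868
  card 0.004 3286 [ 392.6 -341.6] [116.2  45.2] 78.4 0.03
  card 0.1 2046 [ 397.2 -342.8] [115.9   7.5] 78.2 0.13
scene 631 all [ 545.5 -386.1] [ 59.1 117.4] 83.5 top [ 543.2 -386.3] [58.2 92.3] 83.5 z 0.0344 xmin 0.4856
  card 0.004 222 [ 368.2 -337.3] [148.6  76. ] 53.4 0.03
  card 0.1 275 [ 394.3 -342.1] [117.9  12.4] 78.7 0.132
top 674 all [ 544.9 -389.2] [138.  168.7] 89.2 top [ 548.4 -388.3] [56.6 95.6] 85.8 z 0.0344 xmin 0.4609
  card 0.004 375 [ 394.6 -345.1] [169.  109.1] 89.9 0.03
  card 0.1 121 [ 397.2 -342.1] [114.   10.2] 78.3 0.138
```

View pics/pc2.png

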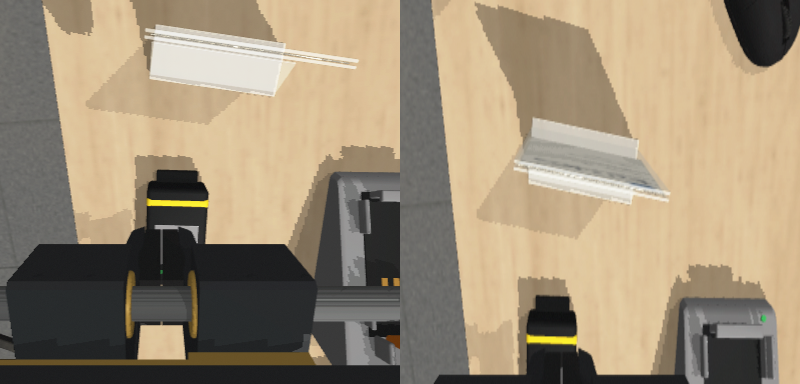

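The right key gave under 3 mm at about 9 N, so it is stiff. The picture shows the pack toe at (177,175) and the card foot at (212,65), in agreement with the depth: pack centre ≈ (0.5477, −0.388), yaw −6.3°. The pack goes into the left dock.

```bash
python3 - <<'E'
from h import *
c0=np.array([.5477,-.388,.017]); TI=-10.; Rt=rot(-6.3,TI)
tcp=c0+[0,0,.007]-Rt[:,2]*.003
arm.command_gripper(.088)
arm.move_to(tcp+[0,0,.10],Rt); arm.movel(tcp,.12); arm.command_gripper(.04,45); arm.pause(.2)
s=arm.state(); Rt=s["tool_rot"]; p=s["eef_pos"]; print("width",s["width"],s["gripper_force"],s["t"])
a=np.radians(-6.3); Rp=np.array([[np.cos(a),-np.sin(a),0],[np.sin(a),np.cos(a),0],[0,0,1]])
rel=Rt.T@(c0-p); print("rel",rel.round(4)); rel[1]=0; np.savez("grip.npz",rel=rel,RR=Rt.T@Rp)
arm.movel(p+[0,0,.2],.3)
o,B=DL; b0=o+B@[.004,0,.0528]
for g in(24,18):
  for C in((-.0015,0,.08),(-.0015,0,.040),(-.0075,0,.040)):
    R=rot(-5,22+g+TI); q=arm.solve_ik(b0+B@C-R@rel,R); print(g,None if q is None else np.round(q))
s=arm.state(); print("lift",s["width"],np.round(s["wrist_force"],1),s["t"],np.round(s["joint_positions"]))
snap("w_lift")
E
```

```text
width 0.05543821262978968 44.94358694180846 24.6083
rel [-0.0011 -0.0001  0.0102]
24 [ 10.  57. -53. 139. 124.  68. -53.]
24 [ 14.  66. -59. 136. 125.  76. -47.]
24 [ 14.  67. -60. 137. 125.  77. -47.]
18 [  8.  52. -45. 134. 120.  52. -49.]
18 [  9.  57. -45. 132. 124.  55. -49.]
18 [  9.  58. -46. 133. 124.  57. -49.]
lift 0.05559879706444 [ 0.4 -0.2 -4. ] 25.425 [ 53.  58. -57.  72.  46.  84.  81.]
w_lift t 25.43 [ 53.  58. -57.  72.  46.  84.  81.] [ 0.4 -0.2 -4. ]
```

```bash
cat >> h.py <<'E'
def packpose(D,yaw,C,g,TI=-10.):
    rel=np.load("grip.npz")["rel"]; o,B=D; R=rot(yaw,22+g+TI)
    return o+B@(np.array([.004,0,.0528])+C)-R@rel,R
E
python3 - <<'E'
from h import *
o,B=DL
pp=lambda x,z,g: packpose(DL,-5,[x,0,z],g)
arm.move_to(*pp(-.0015,.13,24))
p,R=pp(-.0015,.042,24); arm.movel(p,.12,R); arm.pause(.2)
f0=arm.state()["wrist_force"]; F=lambda: (B.T@(arm.state()["wrist_force"]-f0)).round(1)
z=.042
while z>.0365:            # touch floor
    z-=.0008; arm.movel(pp(-.0015,z,24)[0],.03); f=F()
    if f[2]>2.5: break
print("floor at",z,f); z+=.0006
x=-.0015; log=[]
while x>-.016:
    x-=.001; arm.movel(pp(x,z,24)[0],.03); f=F(); log.append((round(x*1000,1),f.tolist()))
    if f[0]>5: break
print(log); print(arm.state()["t"],arm.state()["width"]); snap("w_toe")
for n in("scene","wrist"):
    a,d=arm.read_camera(n); cv2.imwrite(f"pics/{n}1.png",a); np.save(f"pics/{n}1.npy",d)
a=cv2.imread("pics/scene1.png")[170:310,110:290]; b=cv2.imread("pics/wrist1.png")
cv2.imwrite("pics/toe.png",np.vstack([cv2.resize(a,(514,400),interpolation=cv2.INTER_CUBIC),cv2.resize(b[:240],(514,200))]))
E
```

```text
floor at 0.03719999999999999 [-0.9 -2.   5.1]
[(-2.5, [-0.7, 0.3, 2.9]), (-3.5, [-0.5, -1.3, 3.0]), (-4.5, [-0.2, -1.1, 2.6]), (-5.5, [-0.1, -1.1, 3.2]), (-6.5, [-1.1, -0.7, 3.5]), (-7.5, [0.1, -1.6, 3.6]), (-8.5, [-0.1, -1.4, 3.0]), (-9.5, [-0.9, -0.9, 3.1]), (-10.5, [-0.1, -1.6, 3.3]), (-11.5, [2.6, -1.3, 4.3]), (-12.5, [6.0, -2.1, 5.5])]
32.8 0.05591776102239386
w_toe t 32.8 [  9.  64. -51. 138. 129.  72. -54.] [ 5.  -1.4  4.3]
```

View pics/toe.png

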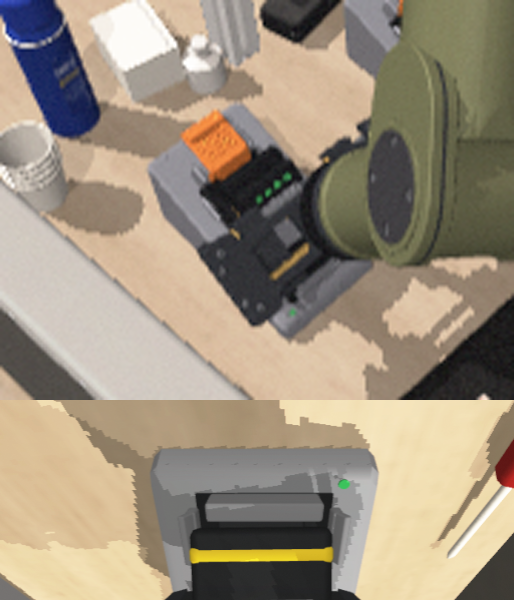

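The toe slid under the lip and met the wall (the lower picture shows the yellow band just behind the lip, centred). I'll lower it, release, and press the heel.

```bash
python3 - <<'E'
from h import *
o,B=DL; bo=o+B@[.004,0,.0528]
pp=lambda x,z,g: packpose(DL,-5,[x,0,z],g)
T=np.array([-.0602,-.0006])+[.0008,.0006]
for g in(22,20,18):
    t=np.radians(g); C=T+[.060*np.cos(t)-.015*np.sin(t),.060*np.sin(t)+.015*np.cos(t)]
    p,R=pp(C[0],C[1],g); arm.movel(p,.05,R); f=B.T@arm.state()["wrist_force"]; print(g,f.round(1))
arm.command_gripper(.075); arm.pause(.1)
p=arm.state()["eef_pos"]; R=arm.state()["tool_rot"]; arm.movel(p-R[:,2]*.07,.2)
arm.command_gripper(0.0)
R=rot(-5,22); P=lambda h: tip2tcp(bo+B@[.025,0,h],R)
arm.movel(P(.075),.15,R); arm.pause(.2)
f0=arm.state()["wrist_force"]; h=.066; log=[]; fm=0
while h>.030:
    h-=.001; arm.movel(P(h),.03); s=arm.state(); f=float((s["wrist_force"]-f0)@B[:,2]); hr=float((s["eef_pos"]-bo)@B[:,2])-.022
    log.append((round(hr*1000,1),round(f,1)))
    if f>24 or (hr<.0365 and f>14): break
print([tuple(map(float,l)) for l in log if l[1]>1]); print(arm.state()["t"])
arm.movel(P(.09),.2)
look((.60,.068,.06),-5,22,.33,"w_seat")
E
```

```text
22 [ 2.6 -0.1 -2. ]
20 [ 2.7 -0.  -1.7]
18 [ 2.7  0.5 -1.9]
[(39.9, 1.2), (35.0, 1.5), (34.9, 10.8), (34.9, 20.6)]
45.1333
w_seat t 46.3 [ 14.  38. -53. 128.  85.  40. -17.] [-0.2 -0.2 -0.1]
```

```bash
python3 - <<'E'
from h import *
o,B=DL; bo=o+B@[.004,0,.0528]
P,a=wcloud("w_seat"); Q=(P.reshape(-1,3)-bo)@B; Q=Q[~np.isnan(Q[:,0])]
m=(abs(Q[:,1])<.02)
print([(int(x*1000),round(float(np.median(Q[m&(abs(Q[:,0]-x)<.0015)][:,2])*1000),1)) for x in np.arange(-.075,.11,.004) if (m&(abs(Q[:,0]-x)<.0015)).sum()>4])
k=(Q[:,2]>.03)&(Q[:,2]<.038)&(Q[:,0]<.0)&(abs(Q[:,1])<.05); print("pack top x,y",np.percentile(Q[k,0],[1]),np.percentile(Q[k,1],[1,99]))
s,d=arm.read_camera("scene"); S=cloud("scene",d); D=((S-bo)@B); D0=((cloud("scene",np.load("pics/scene0.npy"))-bo)@B)
for n,X in(("now",D),("before",D0)):
    X=X.reshape(-1,3); m=(abs(X[:,1])<.015); print(n,[(int(x*1000),round(float(np.median(X[m&(abs(X[:,0]-x)<.002)][:,2])*1000),1)) for x in np.arange(-.07,.108,.006) if (m&(abs(X[:,0]-x)<.002)&True).sum()>3])
c=s[190:300,140:260]; cv2.imwrite("pics/seat.png",np.hstack([cv2.resize(c,(436,400),interpolation=cv2.INTER_CUBIC),cv2.resize(a[:300,130:400],(360,400))])); print(arm.state()["t"])
E
```

```text
[(-75, -0.5), (-71, 0.0), (-66, 17.8), (-62, 18.5), (-58, 18.4), (-54, 9.9), (-50, 10.8), (-46, 34.6), (-42, 35.0), (-38, 35.3), (-34, 35.1), (-30, 250.5), (-26, 258.8), (-22, 258.4), (-18, 268.8), (-14, 259.2), (-10, 257.9), (-6, 189.7), (-2, 208.6), (1, 36.2), (5, 36.4), (9, 36.0), (13, 215.4), (17, 35.6), (21, 35.4), (25, 35.1), (29, 34.9), (33, 35.4), (37, 35.0), (41, 34.4), (45, 22.1), (49, 21.5), (53, 25.2)]
pack top x,y [-0.04963595] [-0.02863854  0.0258387 ]
now [(-70, 1.0), (-64, 19.4), (-57, 15.9), (-51, 12.3), (-45, 35.4), (-39, 532.8), (-33, 541.7), (-27, 545.6), (-21, 536.3), (-15, 549.6), (-9, 553.8), (-3, 557.9), (2, 560.7), (8, 563.5), (14, 564.5), (20, 564.7), (26, 564.1), (32, 563.5), (38, 565.4), (44, 565.8), (50, 567.5), (56, 35.1), (86, 31.4), (92, 34.5), (98, 32.3), (104, 29.6)]
before [(-70, 0.1), (-64, 19.1), (-57, 17.4), (-51, 1.1), (-45, 1.5), (-39, 1.4), (-33, 1.7), (-27, 1.5), (-21, 1.3), (-15, 0.7), (-9, 1.4), (-3, 1.5), (2, 1.5), (8, 1.3), (14, 1.4), (20, 1.0), (26, 0.9), (32, 0.5), (38, 0.8), (44, 0.9), (50, 1.7), (56, 34.4), (62, 32.5), (68, 31.3), (74, 31.5), (80, 30.6), (86, 31.4), (92, 34.2), (98, 32.1), (104, 29.2)]
46.4
```

View pics/seat.png

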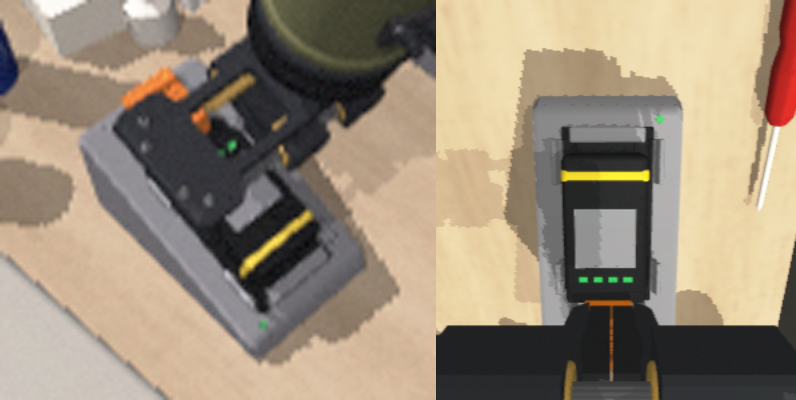

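The pack is seated: its top is flat at 35 mm in the bay frame, the nose is over the heel, and the key is at its original height. Next, the card.

```bash
python3 - <<'E'
from h import *
o,B=DR; q0=np.array(arm.state()["joint_positions"])
g=np.array([.3965,-.3427,.118]); a=np.radians(-4.8)
tgt=np.array([o[0]-.147*np.cos(a),o[1]-.147*np.sin(a),.119])
best=None
for s in(90,-90):
    q=arm.solve_ik(g+[0,0,.1],rot(-11.7+s,0)); q2=arm.solve_ik(tgt+[0,0,.06],rot(-4.8+s,0))
    print(s,None if q is None else np.round(q),None if q2 is None else np.round(q2))
    if q is not None and q2 is not None:
        c=np.abs(np.array(q)-q0).max()
        if best is None or c<best[0]: best=(c,s)
s=best[1]; print(best)
R0=rot(-11.7+s,0); R1=rot(-4.8+s,0)
p=arm.state()["eef_pos"]; arm.movel(p+[-.03,0,.08],.2)
arm.command_gripper(.05)
arm.move_to(g+[0,0,.1],R0); arm.movel(g,.15); arm.command_gripper(0.0,12); arm.pause(.1)
print("w",arm.state()["width"],arm.state()["gripper_force"],arm.state()["t"])
arm.movel(g+[0,0,.05],.15); print("w",arm.state()["width"],arm.state()["wrist_force"].round(2))
arm.movel(tgt+[0,0,.05],.15,R1); arm.movel(tgt+[0,0,.003],.1); arm.pause(.15)
z=tgt[2]+.003; f0=arm.state()["wrist_force"][2]
while z>tgt[2]-.004:
    z-=.0008; arm.movel([tgt[0],tgt[1],z],.03)
    if arm.state()["wrist_force"][2]-f0>1.5: break
print("down z",z,arm.state()["wrist_force"][2]-f0)
arm.command_gripper(.04); p=arm.state()["eef_pos"]; arm.movel(p+[0,0,.09],.15)
print(arm.state()["t"])
s,d=arm.read_camera("scene"); cv2.imwrite("pics/end.png",s); q=cloud("scene",d).reshape(-1,3)
q=q[(abs(q[:,0]-.445)<.05)&(abs(q[:,1]+.177)<.08)]
for lo,hi in((.005,.03),(.04,.09),(.1,.14)):
    c=q[(q[:,2]>lo)&(q[:,2]<hi)]
    if len(c)>10: r=cv2.minAreaRect(c[:,:2].astype(np.float32)*1000); print(lo,len(c),np.round(r[0]),np.round(r[1]),round(r[2],1),c[:,2].max().round(3))
E
```

```text
90 [ 74.  53. -72. 108.  57.  65. 147.] [ 51.  50. -62. 117.  58.  52. 131.]
-90 [ 63.  42. -47. 109.  41.  48. -17.] [ 45.  44. -48. 117.  50.  42. -40.]
(np.float64(48.92429785340447), -90)
w 0.00427034733060915 12.050302654970437 51.1083
w 0.001804660996341942 [ 0.1  -0.25 -1.56]
down z 0.11960000000000001 3.067521503034035
55.875
0.005 185 [ 463. -176.] [ 51. 116.] 1.5 0.03
0.04 385 [ 459. -179.] [119.  12.] 84.1 0.09
0.1 308 [ 468. -178.] [118.  12.] 85.1 0.131
```

View pics/end.png

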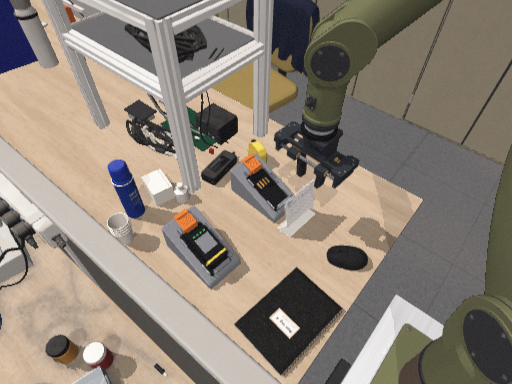

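The card stands in front of the right dock at (297,210), and the pack is in the left dock at (205,245). I'll compare the card's sheet slant with the start picture, then hand in.

```bash
python3 - <<'E'
from h import *
def prof(d,c,yaw):
    q=cloud("scene",d).reshape(-1,3); a=np.radians(yaw); q=q-[c[0],c[1],0]
    L=np.stack([q[:,0]*np.cos(a)+q[:,1]*np.sin(a),-q[:,0]*np.sin(a)+q[:,1]*np.cos(a),q[:,2]],1)
    L=L[(abs(L[:,0])<.04)&(abs(L[:,1])<.05)&(L[:,2]>.035)&(L[:,2]<.135)]
    k=np.polyfit(L[:,2],L[:,0],1); return np.degrees(np.arctan(k[0])),np.polyval(k,.064),L[:,2].max()
s,d=arm.read_camera("scene")
r0=prof(np.load("pics/scene0.npy"),(.392,-.342),-11.7); r1=prof(d,(.459,-.178),-5.3); print(r0,r1,arm.state()["t"])
if abs(r0[0]-r1[0])<2.5: print(arm.finish_job())
E
```

```text
(np.float64(9.737377830412713), np.float64(-0.007674820596100803), np.float64(0.13193026080088055)) (np.float64(9.805501563220718), np.float64(-0.0012895046890704417), np.float64(0.13041866942986086)) 55.975
the job is handed in; nothing more can be done
None
```

The job is handed in at about 56 s: the left key proved sound and the right one stiff (tried to about 10 N only), the pack is seated with the latch closed in the left dock, and the card stands upright, centred and square in front of the right dock; the judged result was not reported back.

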